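# Load the bench punch, shut its guard and press start

## Task

Without picking anything up, use your fingertips to push the long aluminium profile along the channel of the bench punch until its far end is hard against the stop under the punch head. Then push the hinged guard flap over and fully down, shut over the profile, and only after that press the black palm button on the control box all the way in and let it come back. The profile must stay down in its channel and against the stop, and everything else on the bench stays where it is.

Things in the scene. Friction and masses are not known exactly. Their poses are not given: they have to be found in the camera images.
- punch: Bench punch bolted to the bench: grey bed plate (x +-90 mm, y -240 to +200 mm, top 20 mm above the bench) with a channel along its y axis towards the green punch head at the +y end. Origin: on the bench surface, mid-width of the channel; z up. The channel lies between two steel fences 33 mm apart, tops at z 30 mm, y -200 to +160 mm.
- stop_face (a point): Middle of the face of the stop that ends the channel, at x 0, y +160, z 40 mm in the punch's frame, under the punch head. The head covers y +105 to +195 mm, x +-85 mm; its underside is 70 mm and its top 125 mm above the bench, with a round boss up to 155 mm.
- profile_tail (a point): Middle of the end face of the aluminium profile that is to be pushed (the end away from the punch head), 40 mm above the bench. The profile is a closed bar 30 mm wide, 40 mm high (top 60 mm above the bench), 220 mm long with flat grey end caps, loose in the channel, about 0.25 kg. Its y axis points along the profile to the other end.
- profile_nose (a point): Middle of the other end face of the profile, 220 mm farther along; this face must come against the stop.
- guard (a joint): Angle of the guard flap in rad: 0 is shut (flat over the channel), 1.57 stands upright, up to 2.05 leans away from the channel. It starts standing open, at 1.6 or more. The hinge is stiff: the flap stays where it is left and takes about 1 to 3 N at its free edge to move.
- guard_hinge (a point): Middle of the guard's hinge line, on the punch at x = -50, y = +57.5, z = 70 mm in its frame.
- guard_edge (a point): Middle of the free edge of the guard flap, on its outer face (the upper face when shut). The flap is a slotted steel sheet 4 mm thick, 86 mm wide along the hinge, and reaches 100 mm from the hinge to this edge. When shut this point is at x = +50, y = +57.5, z = 74 mm in the frame of the punch.
- control_box: Grey control box 90 x 80 mm, 55 mm high, fixed to the bench on the left or right of the punch; origin in the centre of its underside. It carries the palm button.
- start_top (a point): Centre of the top of the black round palm button (40 mm across) on the control box; it is pressed straight down.
- start (a joint): Travel of the palm button in m: 0 released, 0.006 fully in (about 5 N); it springs back.
- rivet_jar: Bystander: white jar, 68 mm across, 85 mm high, on the other side of the punch from the control box. Origin under its centre.
- offcut: Bystander: small loose aluminium block 25 x 30 x 35 mm standing on the punch's bed beside the channel, on the +x side. Origin under its centre.
- spray_can: Bystander: grey can, 52 mm across, 160 mm high. Origin under its centre.
- mug: Bystander: white mug, 80 mm across, 90 mm high. Origin under its centre.
- tape_measure: Bystander: black tape measure 65 x 35 x 60 mm. Origin under its centre.
- screwdriver: Bystander: screwdriver lying on the bench.
- wrench: Bystander: wrench lying on the bench.
Not all that is in view belongs to the job. There is more than one size of the part that bears profile_tail; the job needs the larger.

How it is judged:
On the way, in this order (a step that is already met when the one before it is completed fails the run):
1. the profile is against the stop (y of profile_nose in the frame of punch above 0.157 m and z of profile_nose in the frame of punch below 0.045 m and angle between the y axis of profile_nose and the y axis of punch, either way round below 0.08 rad), for 0.2 s.
2. the guard is shut over the seated profile (all of step 1 and value of joint guard below 0.06 rad), for 0.2 s.
3. the palm button is pressed in with the guard shut (value of joint start above 0.0042 m and value of joint guard below 0.06 rad), for 0.05 s.
At the end, for the whole second after the job is handed in: The profile's far end is within 3 mm of the stop, flat in its channel; the guard is shut to within 0.06 rad; the palm button has been pressed at least 4.2 mm in with the guard shut, and is released (all of step 2 and value of joint start below 0.002 m); the robot touches nothing.
It fails at once if the profile was lifted or tipped out of its channel (z of any of profile_tail, profile_nose in the frame of punch above 0.052 m).
It fails at once if the button was pressed with the guard open (value of joint start above 0.003 m and value of joint guard above 0.1 rad).
It fails at once if a bystander was moved more than 30 mm (distance of any of rivet_jar, offcut, spray_can, mug, tape_measure, screwdriver, wrench from where it was at the start of the episode above 0.03 m).
It also fails if it takes over 58 s, if anything falls off the work surface, if the arm or the gripper's body presses on something with over 40 N, if the wrist force passes 120 N, or if a joint passes its speed limit or range.

## Robot

A 6-joint arm with a two-finger parallel gripper is mounted at the origin on the work surface. World frame = base frame: x ahead of the robot, y to its left, z up, the work surface at z = 0. Lengths are in m, angles in rad, forces in N, time in s.
With the tool pointing down it reaches from about 0.225 to 0.875 m from the base axis. Payload 3.4 kg.
Tool frame: the origin (TCP) lies at the very end of the fingers, on their centre line; the grasp point (between the pads) lies 19 mm behind it; z points along the fingers, y is the direction in which the jaws open and shut (so a half turn about z gives the same grasp; the last joint's range is limited). The gripper opens to 85 mm and grips with 20 to 120 N. Pads are 22 mm wide; open, the fingers measure 114 mm over their backs; the gripper's body (76 mm by 85 mm) begins 54 mm behind the grasp point. The pads swing forward as they close: fully open they stand 13 mm farther back than shut.
Start: joints at [1.029, 0.276, 1.505, -0, 1.361, -0.121], TCP at [0.235, 0.525, 0.231] pointing down, gripper open.
Joint ranges: [-2.89, 2.89], [-0.75, 2.08], [0.22, 2.7], [-1.18, 4.32], [0.11, 2.71], [-2.7, 2.7]. Speed limits (rad/s): [2.57, 2.57, 3.14, 3.14, 3.14, 3.14].

## Interface

Orientations are given as a unit quaternion [w, x, y, z].
In Python, from rig import manip gives the robot as it stands. The module is installed in compiled form; this text tells all that it offers.
- The arm moves only by the tool carry_out, never from a script. Its argument "moves" is one flat list of numbers, 5 for each row, row after row: the opening in per cent of the stroke, from 0 (shut) to 100 (fully open), then the shift along the world's x, y, z in cm, then the turn about the world's z in rad. A call has exactly 10 rows; each row shifts and turns the commanded pose from where the row before left it; what a row does not reach is not made up. A row lasts 1/10 s, in which the tool goes at most 50 mm and 8.59 degrees, less where a joint would pass 70% of its speed; a pose out of reach is approached as far as the arm can. A call is refused whole if a number of a shift passes 5 or a number of a turn 0.15, either way. A call with a gripper value outside its range is refused whole. The fingers move at their own pace and stop on an object; "squeeze" is the grip in N (left out, the last holds). Time passes only in rows, so rows that do not move let the fingers close, or fill a call up. It gives the time, the measured TCP pose, the force and the opening at its end, in the units of the state.
- manip.get_state(): the state, without advancing time (a new reading comes with each control period).
- manip.get_image(name): name is "scene" or "top"; returns the picture (400x640x3 uint8, red, green, blue); there is no depth.
- manip.camera_info(name): a dict with "fov_y" (degrees; the focal length in pixels is half the picture's height over the tangent of half this angle, whatever the lens; pixels are square), "cx", "cy" (the principal point, pixels), "rvec" (rotation vector, rad) and "tvec" (3), from world to camera coordinates, as OpenCV has them. Camera axes: x right, y down, z forward; pixel columns grow to the right and rows downward; lengths in m; the calibration is good to about 2 mm. A picture is of the moment at which its call begins. camera_info takes no time and is no camera call.
- manip.sign_off(): hands the job in, once; it reports no verdict.
The state is a dict: "clock": time; "qpos": joint angles; "qd": joint speeds; "effort": joint torques, N m; "position": TCP position; "ee_rot": TCP orientation; "contact_force": force on the tool from outside, world axes, zero at the start; "moment": the same for the moment, N m; "width": finger opening in m.
Only numpy, scipy, OpenCV 4.12 (cv2) and the standard library are available. Lean on these libraries where they do the work, as an engineer would, in place of code of your own. Each camera call takes 0.05 s, during which the arm holds its last target. There are 200 camera calls.

## Working session

There is one attempt and no reset: what is moved stays moved. The work goes in short steps, Python scripts to look and compute and a tool call to move; the robot and the scene stay as the last step left them, time stands still between calls to the robot, and variables do not carry over. Pictures are saved under pics/ and viewed, about 8 in all and at most 12, crops included, and the job is handed in when it is done.

Besides the shell and the picture viewer there is one more tool, called after "Request:" in YAML: its name, and indented under it one key for each argument. carry_out: Moves the arm, as the interface text tells. Its arguments: {"type":"object","properties":{"moves":{"type":"array","items":{"type":"number"}},"squeeze":{"type":"number"}},"required":["moves"]}

```bash
mkdir -p pics; python3 - <<'E'
from rig import manip
import cv2
for n in("scene","top"):
    im=manip.get_image(n); cv2.imwrite(f"pics/{n}0.png",im[:,:,::-1]); print(manip.camera_info(n))
print(manip.get_state())
E
```

```text
{'fov_y': 50.36617514642117, 'cx': 312.45763026488873, 'cy': 198.8748973047584, 'rvec': array([ 1.75030816,  1.77987406, -0.76362673]), 'tvec': array([ 0.02886732, -0.3352703 ,  1.47831478])}
{'fov_y': 50.20155996594314, 'cx': 324.0783500278181, 'cy': 197.42220437452804, 'rvec': array([ 2.19156686, -2.18334949,  0.06722492]), 'tvec': array([-0.01358214,  0.54505052,  1.35613846])}
{'clock': 0.1, 'qpos': array([ 1.02898931e+00,  2.76557399e-01,  1.50600780e+00,  3.79184052e-07,
        1.36071329e+00, -1.20997823e-01]), 'qd': array([-0.00015994, -0.00175788, -0.00086064, -0.00119169,  0.00042659,
       -0.00133618]), 'effort': array([ 1.09948392e-03, -4.17697513e+01, -2.46407586e+01, -8.55138774e-05,
        5.82802677e-03,  3.30504417e-05]), 'position': array([0.23464481, 0.52442612, 0.23051109]), 'ee_rot': array([-2.74435587e-04,  2.08855554e-01,  9.77946137e-01, -7.96993448e-04]), 'contact_force': array([0.77227425, 0.21424284, 0.222602  ]), 'moment': array([ 0.01361981, -0.00786807, -0.01050907]), 'width': 0.08564949088637608}
```

View pics/scene0.png

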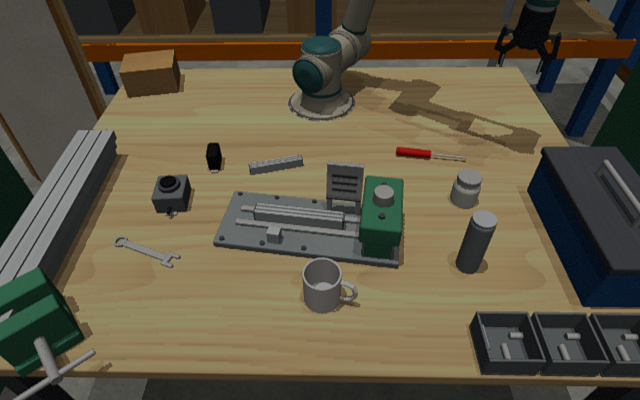

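View pics/top0.png

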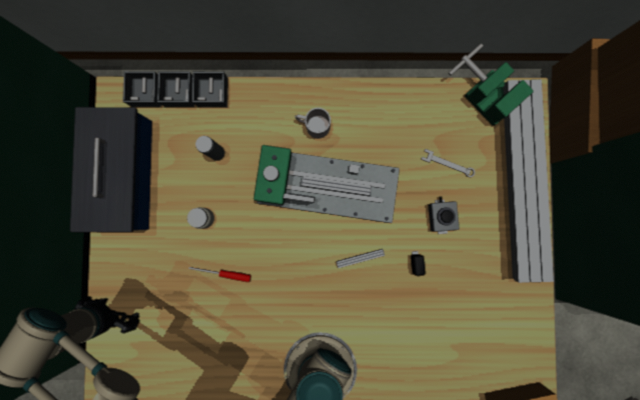

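The larger profile candidate is the bar in the channel at top px ~(337,187). The other is a bar lying on the bench at ~(360,258), which looks shorter. I'll confirm in an enlarged crop.

```bash
cat > h.py <<'E'
import numpy as np, cv2
from rig import manip
def cam(n):
    c=manip.camera_info(n); f=200/np.tan(np.radians(c['fov_y'])/2)
    return np.array([[f,0,c['cx']],[0,f,c['cy']],[0,0,1]]),c['rvec'],c['tvec']
def proj(n,P):
    K,r,t=cam(n); return cv2.projectPoints(np.array(P,float).reshape(-1,3),r,t,K,None)[0][:,0]
def back(n,uv,z):
    K,r,t=cam(n); R=cv2.Rodrigues(r)[0]; o=-R.T@t
    d=(R.T@np.linalg.inv(K)@np.c_[np.array(uv,float).reshape(-1,2),np.ones(np.size(uv)//2)].T).T
    return o+d*((z-o[2])/d[:,2])[:,None]
E
python3 - <<'E'
import cv2,numpy as np
a=cv2.imread("pics/top0.png")[135:275,245:465]; b=cv2.imread("pics/scene0.png")[150:275,200:420]
g=lambda x:cv2.convertScaleAbs(cv2.resize(x,None,fx=3.6,fy=3.6,interpolation=cv2.INTER_CUBIC),alpha=1.5)
cv2.imwrite("pics/c1.png",g(a));cv2.imwrite("pics/c2.png",g(b))
E
```

```text
(no output)
```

View pics/c1.png

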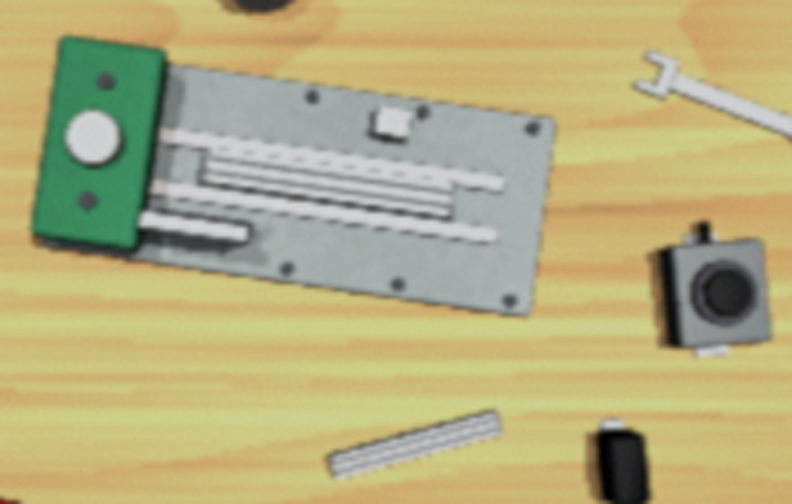

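View pics/c2.png

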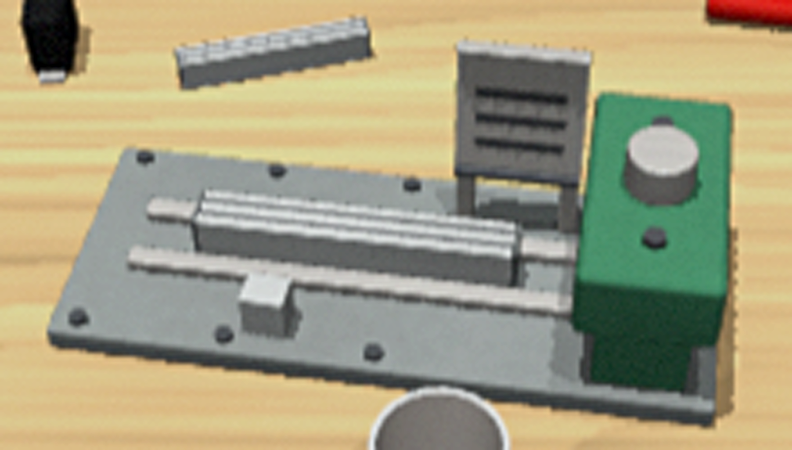

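Both crops show the same thing. The bar in the channel (top crop tail end ~(451,200), nose ~(203,165)) is clearly longer than the bench bar (330,465)-(498,420), so it is the job's profile. Guard stands open at (525,110) in the scene crop. Next I fit the punch pose.

```bash
cat > fit.py <<'E'
from h import *
from scipy.optimize import least_squares
T=lambda c:np.array(c)/3.6+[245,135]-0.36
S=lambda c:np.array(c)/3.6+[200,150]-0.36
top=[((90,-240,20),(555,119)),((-90,-240,20),(528,316)),((85,195,125),(63,37)),((85,105,125),(165,50)),((-85,105,125),(135,250)),((-85,195,125),(33,238))]
sc=[((-90,-240,20),(128,148)),((90,-240,20),(50,335)),((90,200,20),(715,410)),((-85,105,125),(597,93)),((-85,195,125),(732,103)),((85,195,125),(722,292)),((85,105,125),(575,283))]
def W(p,P):
    c,s=np.cos(p[2]),np.sin(p[2]); P=np.array(P)/1000.
    return np.c_[p[0]+c*P[:,0]-s*P[:,1],p[1]+s*P[:,0]+c*P[:,1],P[:,2]]
def res(p):
    return np.r_[(proj("top",W(p,[a for a,_ in top]))-T([b for _,b in top])).ravel(),(proj("scene",W(p,[a for a,_ in sc]))-S([b for _,b in sc])).ravel()]
r=least_squares(res,[.55,0,0],loss='soft_l1'); p=r.x
E
python3 - <<'E'
from fit import *
print(p,np.round(r.fun,1))
inv=lambda w:((w[:,:2]-p[:2])@np.array([[np.cos(p[2]),-np.sin(p[2])],[np.sin(p[2]),np.cos(p[2])]])*1000).round(1)
print("profile top",inv(back("top",T([(452,183),(450,218),(205,148),(200,183)]),.06)))
print("profile sc",inv(back("scene",S([(202,192),(195,218),(520,230),(515,257)]),.06)))
w=back("top",T([(723,290)]),.067);print("button top",w, back("scene",[(173,184)],.067))
print("box top corners",back("top",T([(672,250),(762,238),(772,338),(672,348)]),.055).round(3))
print("offcut",inv(back("top",T([(392,120)]),.055)))
# guard: angle grid
for a in np.arange(1.5,2.06,.1):
    e=W(p,[(-50+100*np.cos(a)-4*np.sin(a),57.5+s,70+100*np.sin(a)+4*np.cos(a)) for s in(-43,43)])
    print(round(a,2),((proj("scene",e)-[200,150])*3.6).round(0).tolist(),((proj("top",e)-[245,135])*3.6).round(0).tolist())
E
```

```text
[ 0.58733271 -0.00295276 -0.13776661] [ 0.3 -0.5  0.5  0.1 -1.5 -1.2 -0.1 -0.6 -0.1  0.1 -1.8 -0.8 -1.5 -0.5
 -1.9 -1.   0.1  0.2 -0.4 -1.6  0.2 -0.8  1.9  0.4 -0.4 -1.7]
profile top [[  14.  -152.1]
 [ -16.4 -154.4]
 [  14.    64.5]
 [ -16.8   64.3]]
profile sc [[ -13.7 -154.1]
 [  11.  -152.4]
 [  -9.4   65. ]
 [  15.2   64.4]]
button top [[ 0.48825024 -0.387066    0.067     ]] [[ 0.49200069 -0.37392253  0.067     ]]
box top corners [[ 0.523 -0.347  0.055]
 [ 0.534 -0.425  0.055]
 [ 0.447 -0.432  0.055]
 [ 0.438 -0.346  0.055]]
offcut [[ 61.8 -93.3]]
1.5 [[452.0, 59.0], [587.0, 71.0]] [[247.0, 215.0], [140.0, 200.0]]
1.6 [[454.0, 49.0], [589.0, 61.0]] [[245.0, 228.0], [138.0, 212.0]]
1.7 [[456.0, 41.0], [590.0, 53.0]] [[244.0, 240.0], [137.0, 225.0]]
1.8 [[458.0, 34.0], [591.0, 45.0]] [[242.0, 252.0], [135.0, 237.0]]
1.9 [[460.0, 28.0], [591.0, 40.0]] [[240.0, 264.0], [134.0, 249.0]]
2.0 [[462.0, 24.0], [592.0, 36.0]] [[239.0, 276.0], [133.0, 261.0]]
```

Request:
carry_out:
  moves: [0, 1.8, -4, 0, 0.14, 0, 1.8, -4, 0, 0.14, 0, 1.8, -4, 0, 0, 0, 1.8, -4, 0, 0, 0, 1.8, -4, 0, 0, 0, 1.8, -4, 0, 0, 0, 1.8, -4, 0, 0, 0, 1.8, -4, 0, 0, 0, 1.8, -4, 0, 0, 0, 1.8, -4, 0, 0]

```text
clock: 1.1
position: [0.415, 0.1232, 0.2312]
ee_rot: [-0.0, 0.07, 0.998, 0.0]
contact_force: [0.6, 0.1, -0.5]
width: -0.0001
```

Request:
carry_out:
  moves: [0, 1.8, -4, 0, 0, 0, 1.8, -4, 0, 0, 0, 1.8, -4, 0, 0, 0, 1.8, -4, 0, 0, 0, 1.8, -4, 0, 0, 0, 1.8, -4, 0, 0, 0, 1.8, -4, 0, 0, 0, 1.8, -4, 0, 0, 0, 0, 0, 0, 0, 0, 0, 0, 0, 0]

```text
clock: 2.1
position: [0.5585, -0.1956, 0.2302]
ee_rot: [-0.001, 0.071, 0.997, 0.001]
contact_force: [-0.7, 0.3, -0.1]
width: 0.0002
```

```bash
cat > st.py <<'E'
from fit import *
from scipy.spatial.transform import Rotation as Ro
s=manip.get_state(); q=s['ee_rot']; R=Ro.from_quat([*q[1:],q[0]]).as_matrix()
d=s['position'][:2]-p[:2]; c,sn=np.cos(p[2]),np.sin(p[2])
print(s['clock'],s['position'].round(4),"punch",(np.array([c*d[0]+sn*d[1],-sn*d[0]+c*d[1]])*1000).round(1),"tool y ang",np.arctan2(R[1,1],R[0,1]).round(3),"want",(p[2]+np.pi/2).round(3),"z",R[:,2].round(3),s['contact_force'].round(2),s['width'])
E
python3 st.py
```

```text
2.1 [ 0.5585 -0.1956  0.2302] punch [  -2.1 -194.8] tool y ang 1.428 want 1.433 z [-0.002  0.002 -1.   ] [-0.7   0.32 -0.1 ] 0.000168753252826803
```

Request:
carry_out:
  moves: [0, 0.2, -0.5, -2, 0, 0, 0, -0.5, -2, 0, 0, 0, 0, -2, 0, 0, 0, 0, -2, 0, 0, 0, 0, -2, 0, 0, 0, 0, -2, 0, 0, 0, 0, -2, 0, 0, 0, 0, -2, 0, 0, 0, 0, -2, 0, 0, 0, 0, -1, 0]

```text
clock: 3.1
position: [0.5592, -0.2028, 0.0399]
ee_rot: [-0.002, 0.07, 0.998, 0.001]
contact_force: [-0.4, -0.4, 0.1]
width: 0.0001
```

```bash
python3 st.py; python3 - <<'E'
from h import *
g=lambda x:cv2.convertScaleAbs(cv2.resize(x,None,fx=3,fy=3,interpolation=cv2.INTER_CUBIC),alpha=1.5)
a=manip.get_image("scene")[:,:,::-1]; cv2.imwrite("pics/s1.png",g(a[110:290,150:410]))
E
```

```text
3.1 [ 0.5592 -0.2028  0.0399] punch [  -0.4 -201.8] tool y ang 1.431 want 1.433 z [-0.003  0.002 -1.   ] [-0.37 -0.45  0.11] 0.00014005526702146404
```

View pics/s1.png

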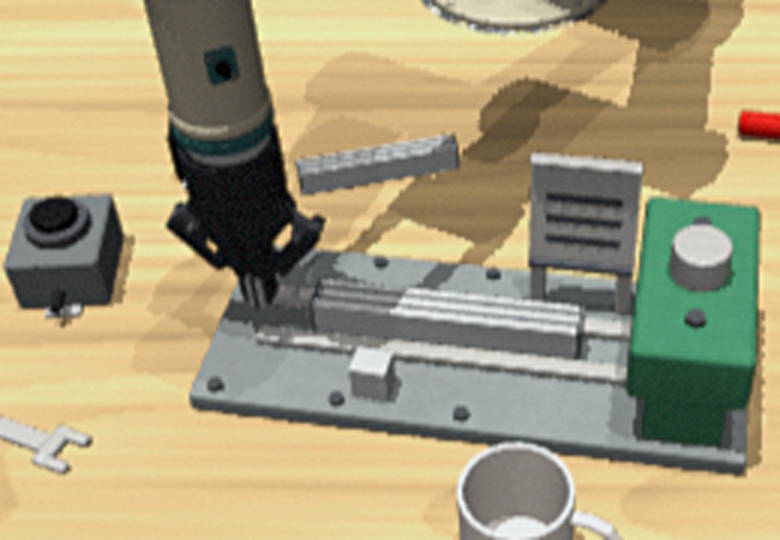

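The fingertips (258,295) stand behind the tail (315,315), and the guard and head are clear. I start pushing.

Request:
carry_out:
  moves: [0, 0.14, 1, -0.2, 0, 0, 0.14, 1, 0, 0, 0, 0.14, 1, 0, 0, 0, 0.14, 1, 0, 0, 0, 0.14, 1, 0, 0, 0, 0.14, 1, 0, 0, 0, 0.14, 1, 0, 0, 0, 0.14, 1, 0, 0, 0, 0.14, 1, 0, 0, 0, 0.14, 1, 0, 0]

```text
clock: 4.15
position: [0.5749, -0.1044, 0.0393]
ee_rot: [-0.0, 0.07, 0.998, 0.0]
contact_force: [-1.2, -3.0, 3.0]
width: 0.0001
```

```bash
python3 st.py
```

```text
4.15 [ 0.5749 -0.1044  0.0393] punch [   1.7 -102.2] tool y ang 1.43 want 1.433 z [-0.  0. -1.] [-1.21 -2.99  2.98] 0.00014425168807305684
```

Request:
carry_out:
  moves: [0, 0.03, 0.4, 0, 0, 0, 0.03, 0.4, 0, 0, 0, 0.03, 0.4, 0, 0, 0, 0.03, 0.3, 0, 0, 0, 0.03, 0.2, 0, 0, 0, 0.03, 0.2, 0, 0, 0, 0.03, 0.2, 0, 0, 0, 0.03, 0.2, 0, 0, 0, 0, 0, 0, 0, 0, 0, 0, 0, 0]

```text
clock: 5.15
position: [0.5773, -0.0817, 0.0392]
ee_rot: [-0.0, 0.07, 0.998, 0.0]
contact_force: [-0.5, -0.0, 0.1]
width: -0.0
```

```bash
python3 st.py
```

```text
5.15 [ 0.5773 -0.0817  0.0392] punch [  0.8 -79.4] tool y ang 1.43 want 1.433 z [-0.     0.001 -1.   ] [-0.52 -0.04  0.08] -3.845021672492212e-05
```

Request:
carry_out:
  moves: [0, 0.01, 0.1, 0, 0, 0, 0.01, 0.1, 0, 0, 0, 0.01, 0.1, 0, 0, 0, 0.01, 0.1, 0, 0, 0, 0.01, 0.1, 0, 0, 0, 0.01, 0.1, 0, 0, 0, 0.01, 0.1, 0, 0, 0, 0.01, 0.1, 0, 0, 0, 0, 0, 0, 0, 0, 0, 0, 0, 0]

```text
clock: 6.15
position: [0.578, -0.0762, 0.0393]
ee_rot: [-0.0, 0.07, 0.998, -0.002]
contact_force: [-1.0, -8.5, -0.6]
width: -0.0003
```

```bash
python3 st.py
```

```text
6.15 [ 0.578  -0.0762  0.0393] punch [  0.8 -73.9] tool y ang 1.431 want 1.433 z [-0.    -0.004 -1.   ] [-0.95 -8.52 -0.64] -0.00029803788502179215
```

Request:
carry_out:
  moves: [0, 0.03, 0.2, 0, 0, 0, 0.03, 0.2, 0, 0, 0, 0, 0, 0, 0, 0, 0, 0, 0, 0, 0, 0, 0, 0, 0, 0, 0, 0, 0, 0, 0, 0, 0, 0, 0, 0, 0, 0, 0, 0, 0, 0, 0, 0, 0, 0, 0, 0, 0, 0]

```text
clock: 7.15
position: [0.5783, -0.0761, 0.0395]
ee_rot: [-0.0, 0.069, 0.998, -0.005]
contact_force: [-2.4, -18.4, -0.4]
width: 0.0003
```

```bash
python3 st.py
```

```text
7.15 [ 0.5783 -0.0761  0.0395] punch [  1.1 -73.7] tool y ang 1.433 want 1.433 z [-0.001 -0.01  -1.   ] [ -2.4  -18.36  -0.44] 0.00027158500295255066
```

The force holds at 18 N with no further travel at punch y≈-74, so the profile is on the stop. Back off, rise and go behind the guard.

Request:
carry_out:
  moves: [0, -0.3, -2, 0, 0, 0, -0.3, -2, 0, 0, 0, 0, 0, 4.5, 0, 0, 0, 0, 4.5, 0, 0, 0, 0, 4.5, 0, 0, 0, 0, 4.5, 0, 0, -2.2, 4.2, 0, 0, 0, -2.2, 4.2, 0, 0, 0, -2.2, 4.2, 0, 0, 0, -2.2, 4.2, 0, 0]

```text
clock: 8.15
position: [0.4832, 0.06, 0.2194]
ee_rot: [-0.0, 0.071, 0.997, 0.001]
contact_force: [0.3, 1.4, 0.5]
width: -0.0002
```

```bash
python3 st.py; python3 - <<'E'
from h import *
g=lambda x:cv2.convertScaleAbs(cv2.resize(x,None,fx=3,fy=3,interpolation=cv2.INTER_CUBIC),alpha=1.5)
a=manip.get_image("scene")[:,:,::-1]; cv2.imwrite("pics/s2.png",g(a[110:290,150:410]))
E
```

```text
8.15 [0.4832 0.06   0.2194] punch [-111.8   48.1] tool y ang 1.429 want 1.433 z [-0.     0.002 -1.   ] [0.28 1.4  0.51] -0.00016689942284242525
```

View pics/s2.png

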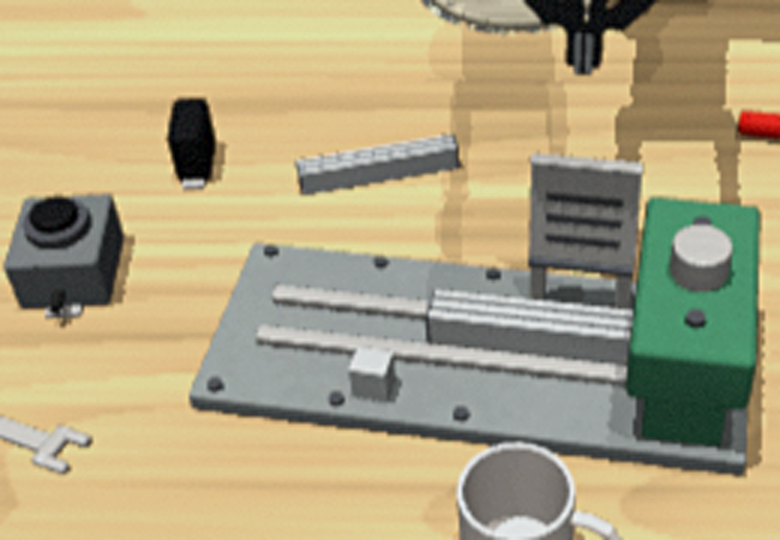

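The profile is seated, with its nose under the head and its tail at crop (432,305). The flap is untouched and everything else is in place. Swing the flap over, pushing near punch y≈30 to keep the knuckles off the head.

Request:
carry_out:
  moves: [0, -0.25, -1.8, -3.5, 0, 0, 0, 0, -3.4, 0, 0, 2, -0.28, 0, 0, 0, 2.1, -0.29, 0, 0, 0, 1, -0.14, 0, 0, 0, 1, -0.14, 0, 0, 0, 0.8, -0.11, -0.15, 0, 0, 0.74, -0.1, -0.2, 0, 0, 0.74, -0.1, -0.3, 0, 0, 0.7, -0.1, -0.35, 0]

```text
clock: 9.2
position: [0.5734, 0.0273, 0.1403]
ee_rot: [0.0, 0.07, 0.998, 0.0]
contact_force: [-0.5, 0.2, -0.9]
width: -0.0001
```

```bash
python3 st.py; python3 - <<'E'
from h import *
g=lambda x:cv2.convertScaleAbs(cv2.resize(x,None,fx=3,fy=3,interpolation=cv2.INTER_CUBIC),alpha=1.5)
a=manip.get_image("scene")[:,:,::-1]; cv2.imwrite("pics/s3.png",g(a[110:290,150:410]))
E
```

```text
9.2 [0.5734 0.0273 0.1403] punch [-17.9  28. ] tool y ang 1.43 want 1.433 z [ 0.  0. -1.] [-0.48  0.18 -0.94] -0.0001263514977970452
```

View pics/s3.png

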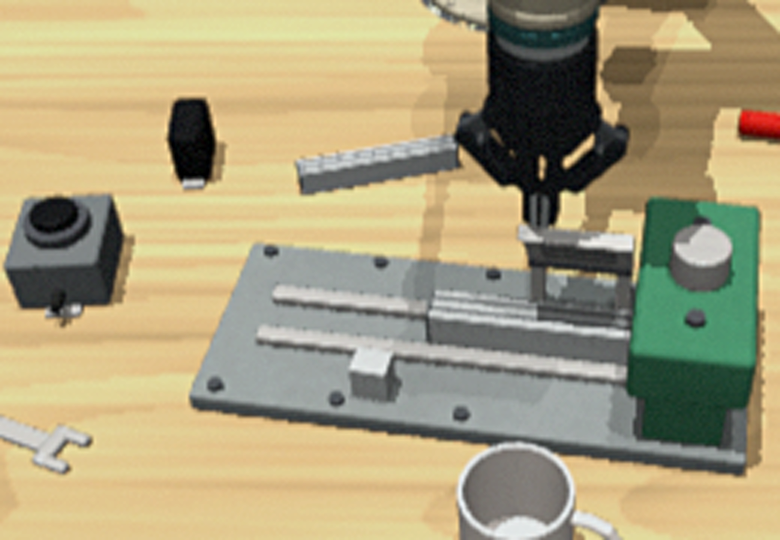

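The flap is following the fingertips, now at about 1 rad. I carry on down the arc and then press it shut.

Request:
carry_out:
  moves: [0, 0.6, -0.08, -0.5, 0, 0, 0.6, -0.08, -0.5, 0, 0, 0.5, -0.07, -0.6, 0, 0, 0.5, -0.07, -0.6, 0, 0, 0.4, -0.05, -0.7, 0, 0, 0.4, -0.05, -0.7, 0, 0, 0.3, -0.04, -0.75, 0, 0, 0.3, -0.04, -0.75, 0, 0, 0.1, 0, -0.75, 0, 0, 0.1, 0, -0.75, 0]

```text
clock: 10.25
position: [0.611, 0.0223, 0.0736]
ee_rot: [-0.0, 0.07, 0.998, -0.0]
contact_force: [-2.0, -0.7, 27.6]
width: 0.0001
```

Request:
carry_out:
  moves: [0, 0, 0, -0.1, 0, 0, 0, 0, -0.1, 0, 0, 0, 0, -0.1, 0, 0, 0, 0, -0.1, 0, 0, 0, 0, 0, 0, 0, 0, 0, 0, 0, 0, 0, 0, 0, 0, 0, 0, 0, 0, 0, 0, 0, 0, 0, 0, 0, 0, 0, 0, 0]

```text
clock: 11.25
position: [0.611, 0.0223, 0.0738]
ee_rot: [0.001, 0.07, 0.998, -0.0]
contact_force: [-5.9, 0.5, 21.0]
width: 0.0001
```

```bash
python3 st.py
```

```text
11.25 [0.611  0.0223 0.0738] punch [20.  28.3] tool y ang 1.43 want 1.433 z [ 0.002 -0.001 -1.   ] [-5.94  0.48 21.  ] 9.388277051263971e-05
```

The flap bottoms at z=0.0738 with 21 N steady. Rise and head for the button.

Request:
carry_out:
  moves: [0, 0, 0, 2, 0, 0, 0, 0, 4, 0, 0, 0, 0, 4, 0, 0, 0, 0, 4, 0, 0, -1.4, -4.3, 0, 0, 0, -1.4, -4.3, 0, 0, 0, -1.4, -4.3, 0, 0, 0, -1.4, -4.3, 0, 0, 0, -1.4, -4.3, 0, 0, 0, -1.4, -4.3, 0, 0]

```text
clock: 12.25
position: [0.526, -0.2367, 0.2098]
ee_rot: [-0.0, 0.07, 0.998, 0.0]
contact_force: [0.8, -0.0, 0.4]
width: 0.0001
```

```bash
python3 st.py; python3 - <<'E'
from h import *
g=lambda x,k=3:cv2.convertScaleAbs(cv2.resize(x,None,fx=k,fy=k,interpolation=cv2.INTER_CUBIC),alpha=1.5)
a=manip.get_image("scene")[:,:,::-1]; b=manip.get_image("top")[:,:,::-1]
cv2.imwrite("pics/s4.png",np.vstack([g(a[170:270,140:406]),g(b[140:240,240:506])]))
E
```

```text
12.25 [ 0.526  -0.2367  0.2098] punch [ -28.7 -240. ] tool y ang 1.43 want 1.433 z [-0.     0.001 -1.   ] [ 0.78 -0.04  0.44] 7.521030380690434e-05
```

View pics/s4.png

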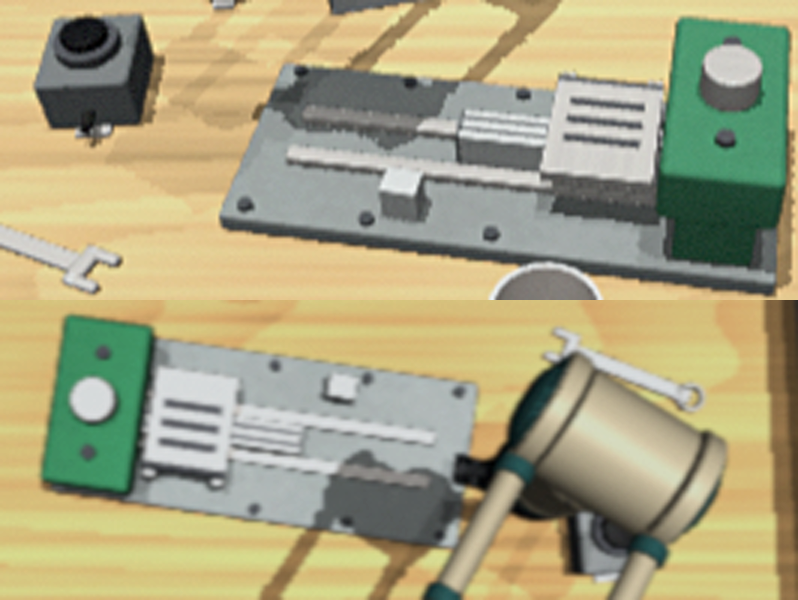

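The guard lies flat over the profile in both views. In the top crop the profile tail is at (301,438), and in the scene crop the button top is at (84,36). I compute both.

```bash
python3 - <<'E'
from fit import *
inv=lambda w:((w[:,:2]-p[:2])@np.array([[np.cos(p[2]),-np.sin(p[2])],[np.sin(p[2]),np.cos(p[2])]])*1000).round(1)
print(inv(back("top",np.array([(301,424+2),(300,452)])/3+[240,40],.06)), inv(back("scene",np.array([(462,118),(459,137)])/3+[140,170],.06)))
for z in(.06,.07,.08,.09): print(z,back("top",T([(726,291)]),z).round(4),back("scene",np.array([(84,36)])/3+[140,170],z).round(4))
E
```

```text
[[ 11.6 -58.3]
 [-15.4 -61. ]] [[ -5.9 -56.4]
 [ 15.1 -54.7]]
0.06 [[ 0.4876 -0.3916  0.06  ]] [[ 0.4768 -0.3929  0.06  ]]
0.07 [[ 0.4873 -0.3888  0.07  ]] [[ 0.4877 -0.3873  0.07  ]]
0.08 [[ 0.4871 -0.3859  0.08  ]] [[ 0.4986 -0.3817  0.08  ]]
0.09 [[ 0.4869 -0.3831  0.09  ]] [[ 0.5096 -0.3762  0.09  ]]
```

Request:
carry_out:
  moves: [0, -1, -3.8, 0, 0, 0, -1, -3.8, 0, 0, 0, -1, -3.8, 0, 0, 0, -0.9, -3.7, 0, 0, 0, 0, 0, -3, 0, 0, 0, 0, -3, 0, 0, 0, 0, -3, 0, 0, 0, 0, -2, 0, 0, 0, 0, -1, 0, 0, 0, 0, 0, 0]

```text
clock: 13.35
position: [0.4875, -0.3851, 0.0886]
ee_rot: [-0.001, 0.07, 0.998, 0.001]
contact_force: [-0.1, -0.0, 0.2]
width: -0.0001
```

Request:
carry_out:
  moves: [0, 0, 0, -0.3, 0, 0, 0, 0, -0.3, 0, 0, 0, 0, -0.3, 0, 0, 0, 0, -0.3, 0, 0, 0, 0, -0.3, 0, 0, 0, 0, -0.3, 0, 0, 0, 0, -0.3, 0, 0, 0, 0, -0.2, 0, 0, 0, 0, 0, 0, 0, 0, 0, 0, 0]

```text
clock: 14.35
position: [0.4883, -0.3867, 0.0708]
ee_rot: [0.001, 0.07, 0.998, -0.001]
contact_force: [-3.2, 2.9, 18.7]
width: -0.0001
```

18.7 N with z stalled at 0.0708 is well above the spring's 5 N, so the button is bottomed. I press slightly more to confirm, then release in small steps.

Request:
carry_out:
  moves: [0, 0, 0, -0.1, 0, 0, 0, 0, 0, 0, 0, 0, 0, 0, 0, 0, 0, 0, 0, 0, 0, 0, 0, 0, 0, 0, 0, 0, 0, 0, 0, 0, 0, 0, 0, 0, 0, 0, 0, 0, 0, 0, 0, 0, 0, 0, 0, 0, 0, 0]

```text
clock: 15.35
position: [0.4883, -0.3868, 0.0707]
ee_rot: [0.001, 0.07, 0.998, -0.001]
contact_force: [-4.5, 4.0, 23.6]
width: -0.0001
```

Request:
carry_out:
  moves: [0, 0, 0, 0.3, 0, 0, 0, 0, 0.3, 0, 0, 0, 0, 0, 0, 0, 0, 0, 0, 0, 0, 0, 0, 0, 0, 0, 0, 0, 0, 0, 0, 0, 0, 0, 0, 0, 0, 0, 0, 0, 0, 0, 0, 0, 0, 0, 0, 0, 0, 0]

```text
clock: 16.35
position: [0.4882, -0.3867, 0.0724]
ee_rot: [0.0, 0.07, 0.998, -0.0]
contact_force: [0.2, -0.6, 3.6]
width: 0.0001
```

Request:
carry_out:
  moves: [0, 0, 0, 1, 0, 0, 0, 0, 2, 0, 0, 0, 0, 4, 0, 0, 0, 0, 4, 0, 0, 0, 0, 4, 0, 0, -3, 0, 0, 0, 0, -3, 0, 0, 0, 0, -3, 0, 0, 0, 0, 0, 0, 0, 0, 0, 0, 0, 0, 0]

```text
clock: 17.35
position: [0.3976, -0.3863, 0.2225]
ee_rot: [0.0, 0.071, 0.997, 0.0]
contact_force: [0.4, -0.4, 0.1]
width: -0.0001
```

```bash
python3 st.py; python3 - <<'E'
from h import *
g=lambda x,k=3:cv2.convertScaleAbs(cv2.resize(x,None,fx=k,fy=k,interpolation=cv2.INTER_CUBIC),alpha=1.5)
a=manip.get_image("scene")[:,:,::-1]
cv2.imwrite("pics/s5.png",g(a[120:320,140:406]))
E
```

```text
17.35 [ 0.3976 -0.3863  0.2225] punch [-135.3 -405.8] tool y ang 1.429 want 1.433 z [ 0.     0.001 -1.   ] [ 0.44 -0.41  0.08] -7.982607895742723e-05
```

View pics/s5.png

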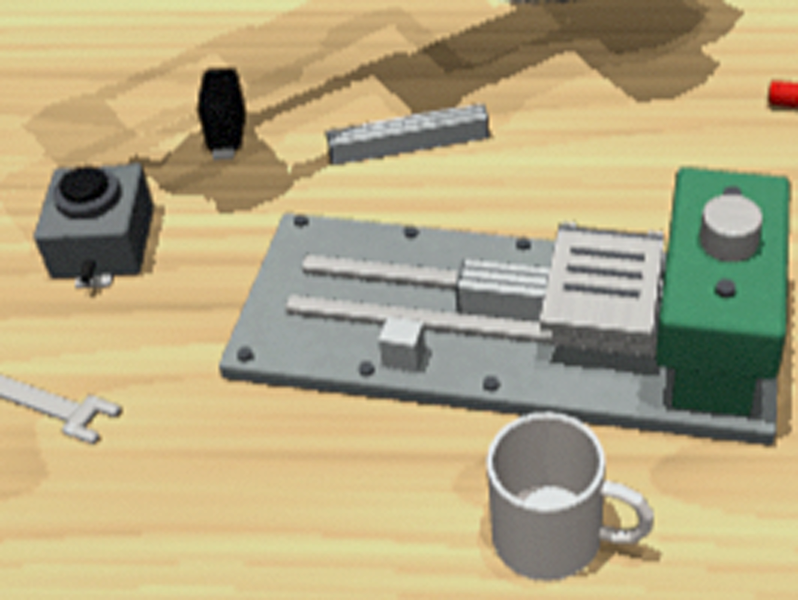

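The final picture shows the guard flat, the tail still at (459,285), and the button back up at (84,183). At z=0.0724 the force was 3.6 N, which matches the button's spring partway along its travel, so z=0.0707 was fully in. I hand the job in.

```bash
python3 -c "
from rig import manip
print(manip.sign_off())"
```

```text
the job is handed in; nothing more can be done
None
```

I did all three steps in order with closed fingertips and handed the job in at about 17.4 s on the robot clock. `sign_off` reported no verdict.

- **Profile:** I pushed the long profile along its channel until the force held at 18 N with no further travel. Afterwards the images put its tail at y ≈ -55 to -61 mm in the punch's frame, against a nominal -60 mm. The two cameras differ by about 4 mm on this, so it is the force stall that shows the profile on the stop. I could not see the stop itself under the head.
- **Guard:** I swung the flap over and pressed it down until it stopped at z = 73.8 mm with 21 N (nominal 74 mm). It lies flat in both camera views.
- **Button:** I pressed it to its end at z = 70.7 mm with 24 N. While backing off, the force was 3.6 N at z = 72.4 mm, which fits the button's spring.
- **Final look:** The guard was shut, the profile had not moved, the button was up, and the arm was clear with about 0 N on the tool. The bystanders near the punch looked unmoved. The spray can, rivet jar and much of the screwdriver were outside that last picture, but the arm never touched down near them.

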